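# Swap two pots on the tasting counter's warming glass

### The job

On the shop counter's warming glass the round pot and the square pot stand on each other's places. Swap them: slide each across the glass, never lifting, tipping or pushing it off the glass, until its base stands inside the white outline of its own shape, the square one with its sides parallel to its outline, and let go. Leave the oval pot, the pepper mill and the honey jar standing where they are.

Things in the scene. Friction and masses are not known exactly. Their poses are not given: they have to be found in the camera images.
- round_pot: Round lidded steel pot, one rigid piece, 0.5-1 kg, 112 mm diameter, lid top 72 mm up. Two ears at 50 mm height reach 69 mm from the axis along +y and -y. Black grip bar over the middle, 70 x 16 x 14 mm (x, y, z), on two posts, bar centre 100 mm above the base, open 21 mm beneath. Origin: centre of the underside, z up; the bar runs along x.
- square_pot: Square lidded steel pot, one rigid piece, 0.5-1 kg, 100 x 100 mm, corners 69 mm from the axis, lid top 66 mm up. Black grip bar over the middle, 70 x 16 x 14 mm (x, y, z), on two posts, bar centre 95 mm above the base, open 22 mm beneath. Origin: centre of the underside, z up; sides along x and y; the bar runs along x.
- oval_pot: Oval steel pot with round black knob, standing on its own outline; leave it alone. Two half circles of 48 mm radius about points 22 mm to either side along x: 140 mm long (x) by 96 mm (y), 99 mm high with knob. Origin: centre of the underside. About 0.8 kg, loose.
- mill: Turned wooden pepper mill standing loose on the glass, 50 mm diameter, 145 mm high; leave it alone. Origin: centre of the underside, z up.
- jar: Honey jar with lid standing loose on the glass, 58 mm diameter, 85 mm high; leave it alone. Origin: centre of the underside, z up.
- ring_mark: White circle printed flat on the glass, 140 mm inner diameter: the place of the round pot. The square pot stands on it at the start. Origin: its centre, on the glass. No thickness to speak of.
- square_mark: White square printed flat on the glass, 128 x 128 mm inside, sides parallel to its x and y: the place of the square pot (any of the four ways round). The round pot stands on it at the start. Origin: its centre, on the glass.
- oval_mark: White oval outline printed flat on the glass, 168 x 124 mm inside, long side along its x: the place of the oval pot, which stands on it already. Origin: its centre, on the glass.
- glass: Fixed black warming glass, flat, 460 mm (x) by 1060 mm (y), its top 10 mm above the counter. Origin: centre of its underside, at counter height. The pots slide on it with low friction (coefficient about 0.22), so a pot dragged smoothly by its bar stays flat, but jerks can tip it; they may be parked anywhere on it for a while.
Not all that is in view belongs to the job. Leave any brown look-alike of the square_pot alone.

How it is judged:
By the outcome, as a careful person would: the job done as asked, in the order asked, and still so for the second after the job is handed in, with the robot touching nothing.
It also fails if it takes over 64 s, if anything falls off the work surface, if the arm or the gripper's body presses on something with over 40 N, if the wrist force passes 120 N, or if a joint passes its speed limit or range.

### The arm

A 6-joint arm with a two-finger parallel gripper is mounted at the origin on the work surface. World frame = base frame: x ahead of the robot, y to its left, z up, the work surface at z = 0. Lengths are in mm, angles in rad, forces in N, time in s.
With the tool pointing down it reaches from about 275 to 825 mm from the base axis. Payload 4.9 kg.
Tool frame: the origin (TCP) lies at the centre of the arm's flange, where the gripper is bolted on; the fingertips stand 173 mm ahead of it and the grasp point (between the pads) lies 155 mm ahead of it; z points along the fingers, y is the line along which they close (so a half turn about z gives the same grasp; the last joint's range is limited). The gripper opens to 85 mm and grips with 20 to 120 N. Pads are 22 mm wide; open, the fingers measure 114 mm over their backs; the gripper's body (76 mm by 85 mm) begins 54 mm behind the grasp point. The pads swing forward as they close: fully open they stand 13 mm farther back than shut.
Start: joints at [-1.265, 0.326, -0.193, 1.052, 0, 1.437], TCP at [234.181, -497.673, 404.681] pointing down, gripper open.
Joint ranges: [-2.65, 2.65], [-0.97, 1.79], [-1.3, 1.35], [-1.93, 2.1], [-1.47, 1.37], [-3.14, 3.14]. Speed limits (rad/s): [2.57, 2.57, 3.14, 3.14, 3.14, 3.14].

### API

Orientations are given as a rotation vector (axis times angle).
In Python, from bench import state, imaging, job gives the robot as it stands.
- The arm moves only by the tool apply_moves, never from a script. Its argument "increments" is a list that holds one entry, the list of rows, each a list of 5 numbers: the finger opening in mm, from 0 to 85.4, then the shift along the world's x, y, z in mm, then the turn about the world's z in rad. A call has 1 to 10 rows; each row shifts and turns the commanded pose from where the row before left it; what a row does not reach is not made up. A row lasts 1/10 s, in which the tool goes at most 50 mm and 8.59 degrees, less where a joint would pass 70% of its speed; a pose out of reach is approached as far as the arm can. A call with a gripper value outside its range is refused whole. The fingers move at their own pace and stop on an object; "force" is the grip in N (left out, the last holds). Time passes only in rows, so rows that do not move let the fingers close. It gives the time, the measured TCP pose, the force, the opening and the grip force at its end, in the units of the state.
- state(): the state, without advancing time (a new reading comes with each control period).
- imaging.grab_frame(name): name is "side" or "top" or "wrist"; returns a dict with "img" (480x640x3 uint8, blue, green, red), "fx", "fy", "cx", "cy" (pixels), "R" (3x3) and "t" (3): a world point X has camera coordinates R X + t; the wrist camera has in their place "mount" (4x4, takes a point from camera to tool coordinates, whose origin is the TCP and whose axes are the flange's). Camera axes: x right, y down, z forward; pixel columns grow to the right and rows downward; lengths in mm; the calibration is good to about 2 mm. A picture is of the moment at which its call begins: read the wrist's pose just before it. There is no depth.
- job.job_done(): hands the job in; it is judged then, once.
The state is a dict: "t": time; "joint_pos": joint angles; "qvel": joint speeds; "effort": joint torques, N m; "ee_pos": TCP position; "eef_rot": TCP orientation; "wrist_force": force on the tool from outside, world axes, zero at the start; "torque": the same for the moment, N m; "grip_width": finger opening in mm; "grasp_force": force on a finger pad.
Only numpy, scipy, OpenCV 4.12 (cv2) and the standard library are available. Lean on these libraries where they do the work, as an engineer would, in place of code of your own. Each camera call takes 0.05 s, during which the arm holds its last target. There are 200 camera calls.

## Working session

There is one attempt and no reset: what is moved stays moved. The work goes in short steps, Python scripts to look and compute and a tool call to move; the robot and the scene stay as the last step left them, time stands still between calls to the robot, and variables do not carry over. Pictures are saved under pics/ and viewed, at most 10 in all, crops included, and the job is handed in when it is done.

Besides the shell and the picture viewer there is one more tool, called after "Emit:" as name([rows], argument=value, ...), one row to a line, values as JSON. apply_moves: Moves the arm, as the interface text tells. Its arguments: {"type":"object","properties":{"increments":{"type":"array"},"force":{"type":"number"}},"required":["increments"]}

```bash
mkdir -p pics; ls; python3 - <<'E'
from bench import state, imaging
import cv2, numpy as np, pickle
s=state(); print(s)
for n in("top","side"):
    f=imaging.grab_frame(n); cv2.imwrite(f"pics/{n}0.png",f["img"]); pickle.dump(f,open(f"{n}0.pkl","wb"))
    print(n,f["fx"],f["cx"],f["cy"],np.round(f["R"],3).tolist(),np.round(f["t"],1).tolist())
E
```

```text
pics
{'t': 0.0, 'joint_pos': array([-1.26520068e+00,  3.26972365e-01, -1.93568650e-01,  1.05198965e+00,
       -1.10794989e-05,  1.43659175e+00]), 'qvel': array([ 3.97491729e-04,  4.08736500e-04,  7.55952564e-05,  2.15109654e-04,
        8.98629485e-04, -1.49692122e-03]), 'effort': array([-2.14753950e-04, -4.43398011e+01,  2.62441421e+01,  1.53825158e-02,
       -2.84261097e-05, -2.81450596e-08]), 'ee_pos': array([ 234.09115794, -497.39425373,  403.8918393 ]), 'eef_rot': array([-3.06425528e+00, -6.84905624e-01,  2.50375904e-04]), 'wrist_force': array([1.0554373 , 0.47239471, 0.37209029]), 'torque': array([0.02198246, 0.0029318 , 0.07670368]), 'grasp_force': 0.0, 'grip_width': 85.45473733372884}
top 609.8205245062129 320.4713844740551 237.5895968859731 [[0.007, -1.0, -0.021], [-0.984, -0.003, -0.18], [0.18, 0.022, -0.983]] [-139.6, 467.0, 1489.0]
side 571.5511604711197 327.9922650476966 248.02480998181883 [[0.771, -0.636, 0.011], [-0.335, -0.421, -0.843], [0.541, 0.646, -0.538]] [-463.7, 119.4, 1547.6]
```

View pics/top0.png

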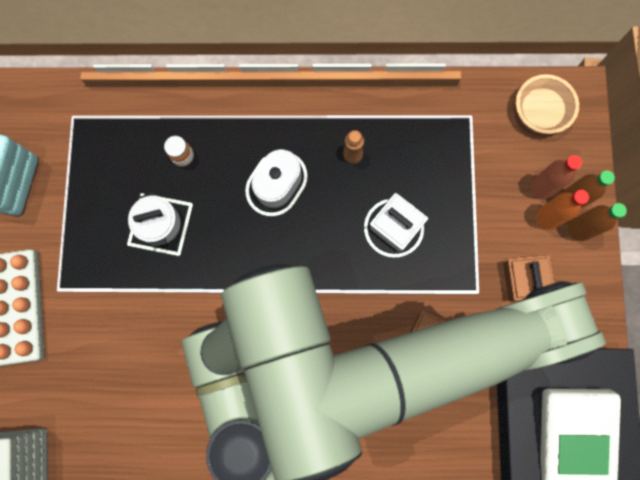

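View pics/side0.png

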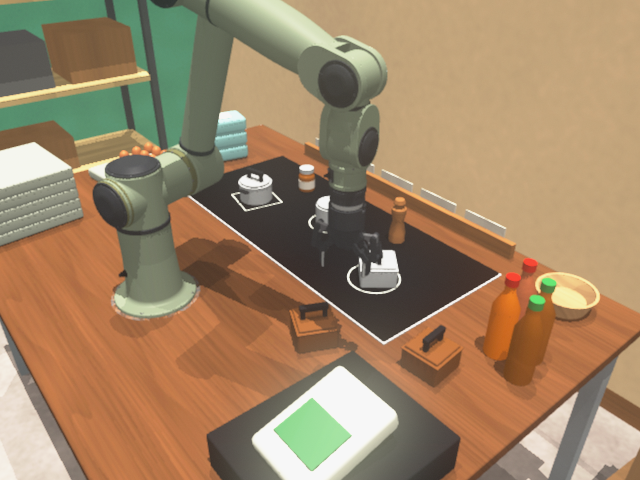

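The top view has the round pot at (153,220) on the square mark, and the steel square pot at (399,222) on the ring. The oval pot is at (275,180), the jar at (178,152) and the mill at (354,147).

Things that could be taken for the square pot: the steel pot at (399,222), and brown look-alikes at (530,278) and (428,320). I choose the steel one on the glass ring. Next is a close crop to check it.

```bash
cat >h.py <<'E'
import numpy as np, cv2, pickle
def ray(f,uv,z):
    uv=np.atleast_2d(uv).astype(float)
    d=np.c_[(uv[:,0]-f["cx"])/f["fx"],(uv[:,1]-f["cy"])/f["fy"],np.ones(len(uv))]
    R=np.array(f["R"]);t=np.array(f["t"]); C=-R.T@t; D=d@R
    return C+D*((z-C[2])/D[:,2])[:,None]
def proj(f,X):
    c=np.atleast_2d(X)@np.array(f["R"]).T+f["t"]
    return np.c_[c[:,0]/c[:,2]*f["fx"]+f["cx"],c[:,1]/c[:,2]*f["fy"]+f["cy"]]
E
python3 - <<'E'
from h import *
f=pickle.load(open("top0.pkl","rb"));im=f["img"]
a=cv2.resize(im[180:270,110:210],None,fx=4,fy=4,interpolation=cv2.INTER_NEAREST)
b=cv2.resize(im[180:270,350:450],None,fx=4,fy=4,interpolation=cv2.INTER_NEAREST)
cv2.imwrite("pics/crop.png",np.hstack([a,b]))
# glass corners, rough
print(np.round(ray(f,[[73,117],[472,117],[478,292],[60,290]],10)))
for n,p,z in[("jar",(176,140),95),("mill",(354,137),155),("oval",(275,173),105),("rbar",(148,216),117),("sbar",(400,219),112)]: print(n,np.round(ray(f,[p],z)))
g=cv2.cvtColor(im,cv2.COLOR_BGR2GRAY)
for nm,(x0,x1,y0,y1) in dict(r=(110,210,180,270),s=(350,450,180,270)).items():
    m=(g[y0:y1,x0:x1]>110).astype(np.uint8)
    cs,_=cv2.findContours(m,cv2.RETR_EXTERNAL,cv2.CHAIN_APPROX_NONE)
    c=max(cs,key=cv2.contourArea)[:,0]+[x0,y0]
    print(nm,cv2.contourArea(c),cv2.boundingRect(c))
    # dark bar: dark inside the convex hull-filled pot, list holes
    cs,h=cv2.findContours(m,cv2.RETR_CCOMP,cv2.CHAIN_APPROX_NONE)
    for k,c in enumerate(cs):
        if h[0][k][3]>=0 and len(c)>8: print(" hole",np.round(c[:,0].mean(0)+[x0,y0],1),cv2.minAreaRect(c)[1:],len(c))
E
```

```text
[[ 800.  530.   10.]
 [ 799. -534.   10.]
 [ 336. -532.   10.]
 [ 335.  525.   10.]]
jar [[705. 226.  95.]]
mill [[ 691. -218.  155.]]
oval [[617. -26. 105.]]
rbar [[505. 278. 117.]]
sbar [[ 501. -329.  112.]]
r 3034.5 (127, 193, 66, 63)
 hole [147.5 215.7] ((8.80546760559082, 30.284700393676758), 75.25643920898438) 66
 hole [165.9 231.5] ((48.8426399230957, 49.64427185058594), 13.240518569946289) 195
s 2900.0 (364, 193, 65, 65)
 hole [399.5 218.1] ((28.267452239990234, 8.589556694030762), 38.65980529785156) 54
 hole [388.4 234.3] ((53.45979309082031, 38.82252883911133), 35.83765411376953) 170
```

View pics/crop.png

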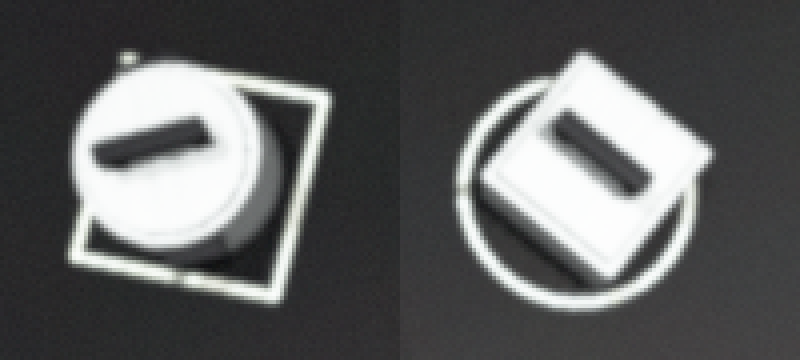

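The crop confirms the bright steel square pot on the ring: bar ends near crop (558,118) and (648,187), which is full-image (389,209) and (412,226). The round pot sits on the square mark, whose visible corners are at crop (324,97), (274,294) and (76,258).

```bash
python3 - <<'E'
from h import *
f=pickle.load(open("top0.pkl","rb"));im=f["img"];g=cv2.cvtColor(im,cv2.COLOR_BGR2GRAY)
print("cam",np.round(-np.array(f["R"]).T@f["t"]))
C=(np.array([[324,97],[274,294],[76,258]])-1.5)/4+[110,180]
W=ray(f,C,10)[:,:2]; print("sq corners",W.round(1),"sides",np.linalg.norm(np.diff(W,axis=0),axis=1),"centre",(W[0]+W[2])/2,"ang",np.degrees(np.arctan2(*(W[0]-W[1])[::-1])),np.degrees(np.arctan2(*(W[1]-W[2])[::-1])))
m=(g[180:270,350:450]>110).astype(np.uint8)
c=max(cv2.findContours(m,cv2.RETR_EXTERNAL,cv2.CHAIN_APPROX_NONE)[0],key=cv2.contourArea)[:,0]+[350,180]
c=c[(c[:,1]>232)|(c[:,0]<372)]
w=ray(f,c,10)[:,:2]
s=np.linalg.lstsq(np.c_[2*w,np.ones(len(w))],(w**2).sum(1),rcond=None)[0]
print("ring",s[:2],"r",np.sqrt(s[2]+s[0]**2+s[1]**2))
for n,(x0,y0),pts,z in[("s",(350,180),[[562,112],[653,180]],112),("r",(110,180),[[93,146],[206,118]],117)]:
    p=(np.array(pts)-([400,0] if n=="s" else [0,0])-1.5)/4+[x0,y0]
    w=ray(f,p,z); print(n,w.round(1)[:,:2],"mid",w.mean(0).round(1),"len",np.linalg.norm(w[0]-w[1]),"ang",np.degrees(np.arctan2(*(w[0]-w[1])[1::-1])))
# lid top outline of square pot corners z=76
p=(np.array([[182,52],[313,155],[206,280],[82,175]])-1.5)/4+[350,180]
w=ray(f,p,76); print("lid",w.round(),w.mean(0)); 
q=ray(f,[[110+166/4,180+153/4]],82);print("round lid",q)
E
```

```text
cam [ 192. -171. 1545.]
sq corners [[561.3 201.8]
 [431.6 228. ]
 [454.5 357.2]] sides [132.24294837 131.2130449 ] centre [507.8991292  279.53163624] ang -11.432987987027614 -100.05188489085802
ring [ 500.43391481 -323.57398264] r 76.91693219564645
s [[ 528.6 -305.7]
 [ 487.  -359.5]] mid [ 507.8 -332.6  112. ] len 67.94898106986889 ang 52.27196484071919
r [[504.9 314.5]
 [522.4 246.9]] mid [513.6 280.7 117. ] len 69.86970014803528 ang 104.4998534963361
lid [[ 575. -322.   76.]
 [ 510. -401.   76.]
 [ 432. -334.   76.]
 [ 497. -260.   76.]] [ 503.70605624 -329.31410571   76.        ]
round lid [[507.27670465 279.74852498  82.        ]]
```

Emit:
apply_moves([
  [[85, 10, 6, 0, 0.04], [85, 25, 15, 0, 0.05], [85, 34, 21, 0, 0.055], [85, 38, 23, 0, 0.055], [85, 38, 23, 0, 0.055], [85, 38, 23, 0, 0.055], [85, 36, 22, 0, 0.055], [85, 30, 19, 0, 0.053], [85, 17, 11, 0, 0.04], [85, 5, 4, 0, 0.015]],
], force=60)

```text
t: 1.1
ee_pos: [507.1, -328.5, 404.3]
eef_rot: [-2.816, -1.392, -0.0]
wrist_force: [-0.3, -0.3, -0.3]
grip_width: 84.9
grasp_force: 0.0
```

```bash
cat >>h.py <<'E'
from scipy.spatial.transform import Rotation as Ro
def wrist(name):
    from bench import state, imaging
    s=state(); f=imaging.grab_frame("wrist"); cv2.imwrite(f"pics/{name}.png",f["img"])
    T=np.eye(4);T[:3,:3]=Ro.from_rotvec(s["eef_rot"]).as_matrix();T[:3,3]=s["ee_pos"]
    M=np.linalg.inv(T@np.array(f["mount"])); f["R"]=M[:3,:3];f["t"]=M[:3,3]
    pickle.dump(f,open(name+".pkl","wb")); 
    y=T[:3,1]; print(s["t"],s["ee_pos"].round(1),"yaw_y",np.degrees(np.arctan2(y[1],y[0])).round(2),"q",s["joint_pos"].round(2))
    return f
E
python3 -c "
from h import *
wrist('w1')"
```

```text
1.1 [ 507.1 -328.5  404.3] yaw_y -37.38 q [-0.7   0.43 -0.04  1.1   0.    1.53]
```

View pics/w1.png

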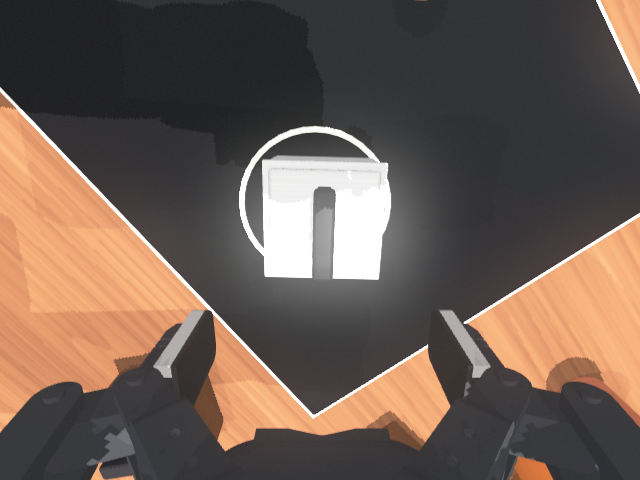

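The wrist picture shows the square pot with its bar nearly vertical, at columns 313–334 and rows 188–278. The lid spans columns 264–384, and the ring around it is centred near (315,200).

```bash
python3 - <<'E'
from h import *
f=pickle.load(open("w1.pkl","rb"))
p=ray(f,[[324,190],[322.5,278],[315,188],[333,188],[313,278],[333,278]],112);print(p.round(1),p[:2].mean(0))
print(np.degrees(np.arctan2(*(p[0]-p[1])[1::-1])))
q=ray(f,[[264,170],[387,170],[379,278],[265,277]],76);print(q.round(1),q.mean(0))
print(ray(f,[[315,129],[241,200],[389,200]],10).round(1), proj(f,[[500.4,-323.6,10]]))
E
```

```text
[[ 528.  -303.4  112. ]
 [ 486.1 -356.4  112. ]
 [ 523.8 -298.4  112. ]
 [ 533.9 -306.1  112. ]
 [ 480.4 -352.   112. ]
 [ 492.5 -361.3  112. ]] [ 507.04305451 -329.89483212  112.        ]
51.71212288907004
[[ 496.2 -267.2   76. ]
 [ 573.5 -326.3   76. ]
 [ 515.6 -398.7   76. ]
 [ 437.7 -337.9   76. ]] [ 505.73451313 -332.52794269   76.        ]
[[ 545.6 -267.6   10. ]
 [ 446.2 -276.3   10. ]
 [ 562.5 -365.4   10. ]] [[313.57692449 204.55886439]]
```

Emit:
apply_moves([
  [[85, 0, -1, -10, 0], [85, 0, -1, -25, -0.01], [85, 0, 0, -35, 0], [85, 0, 0, -35, 0], [60, 0, 0, -25, 0], [40, 0, 0, -13, 0], [10, 0, 0, 0, 0], [10, 0, 0, 0, 0], [10, 0, 0, 0, 0], [10, 0, 0, 0, 0]],
], force=60)

```text
t: 2.15
ee_pos: [505.5, -333.2, 263.2]
eef_rot: [2.825, 1.369, 0.001]
wrist_force: [-1.3, -0.7, 2.3]
grip_width: 14.7
grasp_force: 60.6
```

Emit:
apply_moves([
  [[10, -4, 5, 0, 0.01], [10, -10, 11, 0, 0.02], [10, -14, 17, 0, 0.025], [10, -16, 22, 0, 0.025], [10, -14, 26, 0, 0.025], [10, -10, 28, 0, 0.025], [10, -7, 30, 0, 0.025], [10, -4, 30, 0, 0.025], [10, -2, 30, 0, 0.025], [10, -1, 30, 0, 0.025]],
])

```text
t: 3.15
ee_pos: [423.6, -103.2, 263.1]
eef_rot: [2.646, 1.684, 0.002]
wrist_force: [1.5, -2.6, 3.9]
grip_width: 14.7
grasp_force: 60.9
```

Emit:
apply_moves([
  [[10, 0, 30, 0, 0.025], [10, 0, 30, 0, 0.025], [10, 0, 28, 0, 0.025], [10, 0, 26, 0, 0.025], [10, 0, 26, 0, 0.025], [10, 2, 24, 0, 0.025], [10, 6, 20, 0, 0.025], [10, 10, 16, 0, 0.025], [10, 15, 12, 0, 0.025], [10, 20, 7, 0, 0.015]],
])

```text
t: 4.15
ee_pos: [475.1, 116.3, 263.1]
eef_rot: [-2.427, -1.994, 0.002]
wrist_force: [-5.4, -1.9, 12.2]
grip_width: 14.9
grasp_force: 62.0
```

Emit:
apply_moves([
  [[10, 23, 3, 0, 0], [10, 25, 2, 0, 0], [10, 25, 0, 0, 0], [10, 22, 0, 0, 0], [10, 16, 0, 0, 0], [10, 11, 0, 0, 0], [10, 6, 0, 0, 0], [10, 2, 0, 0, 0], [10, 0, 0, 0, 0], [10, 0, 0, 0, 0]],
])

```text
t: 5.15
ee_pos: [606.0, 120.7, 263.2]
eef_rot: [2.429, 1.992, 0.002]
wrist_force: [-2.4, 0.1, 5.2]
grip_width: 15.1
grasp_force: 61.1
```

Emit:
apply_moves([
  [[40, 0, 0, 0, 0], [85, 0, 0, 0, 0], [85, 0, 0, 0, 0], [85, 0, 0, 0, 0], [85, 0, 0, 10, 0], [85, 0, 0, 25, 0], [85, 0, 0, 35, 0], [85, 0, 0, 35, 0], [85, 0, 0, 30, 0], [85, 0, 0, 5, 0]],
])

```text
t: 6.15
ee_pos: [607.2, 120.4, 406.9]
eef_rot: [2.427, 1.988, 0.01]
wrist_force: [-0.0, -0.1, 0.4]
grip_width: 85.2
grasp_force: 0.0
```

Emit:
apply_moves([
  [[85, -3, 5, 0, 0.03], [85, -8, 14, 0, 0.05], [85, -14, 23, 0, 0.06], [85, -16, 27, 0, 0.06], [85, -16, 27, 0, 0.06], [85, -15, 25, 0, 0.06], [85, -12, 20, 0, 0.06], [85, -7, 13, 0, 0.04], [85, -3, 5, 0, 0.02], [85, -1, 1, 0, 0]],
])

```text
t: 7.15
ee_pos: [510.7, 280.9, 401.0]
eef_rot: [-1.935, -2.474, 0.002]
wrist_force: [-0.1, 0.2, -0.5]
grip_width: 84.9
grasp_force: 0.0
```

```bash
python3 - <<'E'
from h import *
from bench import imaging
f=wrist('w2')
t=imaging.grab_frame("top");s=imaging.grab_frame("side")
cv2.imwrite("pics/ws.png",np.hstack([cv2.resize(f["img"],(400,300)),cv2.resize(s["img"],(400,300))]))
E
```

```text
7.15 [510.7 280.9 401. ] yaw_y 13.95 q [ 0.38  0.39 -0.11  1.07 -0.    1.7 ]
```

View pics/w2.png

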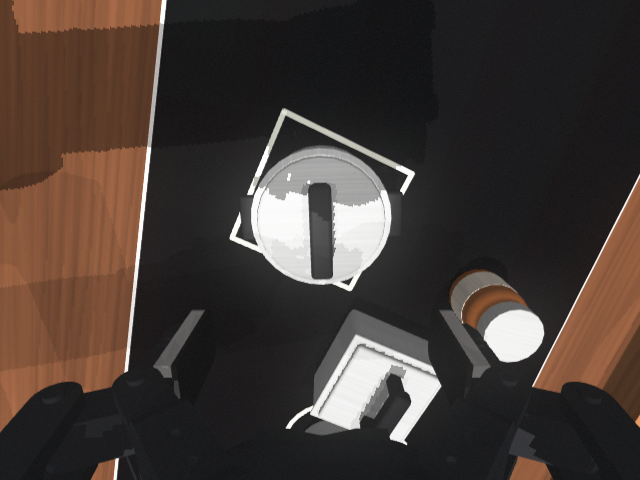

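The wrist view shows the round pot's bar at columns 309–332, rows 184–279. The square mark's corners are at (284,111), (413,174), (352,289) and (232,238). The parked square pot stands at the bottom near (375,380), clear of the jar at (500,310).

```bash
python3 - <<'E'
from h import *
f=pickle.load(open("w2.pkl","rb"))
p=ray(f,[[320,185],[321,279]],117);print(p.round(1),p.mean(0),np.linalg.norm(p[0]-p[1]),np.degrees(np.arctan2(*(p[0]-p[1])[1::-1])))
q=ray(f,[[284,111],[413,174],[352,289],[232,238]],10)[:,:2];print(q.round(1),q.mean(0))
d=np.roll(q,-1,0)-q;print(np.linalg.norm(d,axis=1),np.degrees(np.arctan2(d[:,1],d[:,0]))%90)
E
```

```text
[[500.4 316.7 117. ]
 [517.8 249.3 117. ]] [509.07327322 283.01943234 117.        ] 69.65968117640487 104.43386448218463
[[456.  357.2]
 [588.2 331. ]
 [563.5 200.1]
 [430.4 225.5]] [509.52961465 278.45489207]
[134.77599635 133.28369973 135.5253429  134.11679386] [78.82317649 79.29507343 79.1771013  78.97311471]
```

Emit:
apply_moves([
  [[85, -1, 1, -10, 0.01], [85, 0, 1, -25, 0], [85, 0, 0, -35, 0], [85, 0, 0, -33, 0], [60, 0, 0, -22, 0], [40, 0, 0, -9, 0], [10, 0, 0, 0, 0], [10, 0, 0, 0, 0], [10, 0, 0, 0, 0], [10, 0, 0, 0, 0]],
])

```text
t: 8.3
ee_pos: [510.7, 282.5, 269.1]
eef_rot: [1.924, 2.482, 0.003]
wrist_force: [-0.2, -1.1, 2.8]
grip_width: 14.4
grasp_force: 60.5
```

Emit:
apply_moves([
  [[10, -4, -4, 0, 0], [10, -10, -9, 0, 0], [10, -16, -14, 0, 0], [10, -18, -19, 0, 0], [10, -16, -23, 0, 0], [10, -12, -26, 0, 0], [10, -8, -28, 0, 0], [10, -4, -30, 0, 0], [10, -2, -30, 0, 0], [10, -1, -30, 0, 0]],
])

```text
t: 9.3
ee_pos: [419.4, 68.9, 269.0]
eef_rot: [1.923, 2.483, 0.007]
wrist_force: [1.3, 3.8, 6.0]
grip_width: 14.8
grasp_force: 60.9
```

Emit:
apply_moves([
  [[10, 0, -30, 0, 0], [10, 0, -30, 0, 0], [10, 0, -30, 0, 0], [10, 0, -30, 0, 0], [10, 0, -30, 0, 0], [10, 0, -30, 0, 0], [10, 0, -30, 0, 0], [10, 2, -30, 0, 0], [10, 4, -30, 0, 0], [10, 7, -30, 0, 0]],
])

```text
t: 10.3
ee_pos: [431.8, -230.9, 269.1]
eef_rot: [-1.924, -2.483, -0.005]
wrist_force: [-1.0, 6.1, 11.7]
grip_width: 15.0
grasp_force: 61.7
```

Emit:
apply_moves([
  [[10, 10, -26, 0, 0], [10, 14, -22, 0, 0], [10, 14, -16, 0, 0], [10, 12, -12, 0, 0], [10, 9, -8, 0, 0], [10, 6, -5, 0, 0], [10, 3, -3, 0, 0], [10, 1, 0, 0, 0], [10, 0, 0, 0, 0], [10, 0, 0, 0, 0]],
])

```text
t: 11.3
ee_pos: [500.6, -322.8, 269.1]
eef_rot: [1.925, 2.482, -0.002]
wrist_force: [-3.4, 0.9, 7.7]
grip_width: 14.6
grasp_force: 61.2
```

Emit:
apply_moves([
  [[40, 0, 0, 0, 0], [85, 0, 0, 0, 0], [85, 0, 0, 0, 0], [85, 0, 0, 0, 0], [85, 0, 0, 10, 0], [85, 0, 0, 25, 0], [85, 0, 0, 35, 0], [85, 0, 0, 35, 0], [85, 0, 0, 28, 0], [85, 0, 0, 5, 0]],
])

```text
t: 12.3
ee_pos: [502.0, -323.2, 410.5]
eef_rot: [1.92, 2.477, -0.0]
wrist_force: [-0.4, -0.4, 0.3]
grip_width: 84.8
grasp_force: 0.0
```

```bash
python3 -c "
from h import *
f=wrist('w3');cv2.imwrite('pics/w3c.png',cv2.resize(f['img'][80:320,180:460],None,fx=2,fy=2))"
```

```text
12.3 [ 502.  -323.2  410.5] yaw_y 14.45 q [-0.7   0.41 -0.06  1.1   0.    0.62]
```

View pics/w3c.png

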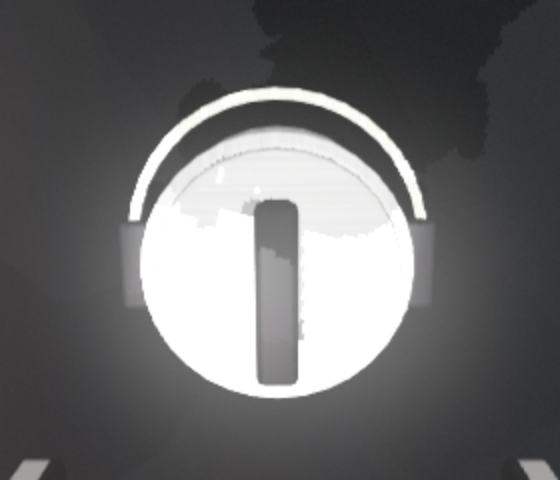

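The crop shows the round pot centred left to right in the ring. The ring's inner edge is at crop (277,101) and the pot's base edge at (277,126).

```bash
python3 - <<'E'
from h import *
from scipy.optimize import least_squares
f=pickle.load(open("w3.pkl","rb"))
u=lambda p:(np.array(p)-.5)/2+[180,80]
g=cv2.cvtColor(f["img"],cv2.COLOR_BGR2GRAY)
a=ray(f,u([[277,101],[277,87],[277,126],[136,210],[419,210],[168,135],[388,135]]),10)[:,:2]
print(a.round(1),"gap",np.linalg.norm(a[0]-a[2]))
m=(g>150).astype(np.uint8);m[188:]=0
y,x=np.nonzero(m[:,:]);k=(x>240)&(x<400)&(y>115);pts=np.c_[x,y][k]
w=ray(f,pts,10)[:,:2]
c0=np.array([501,-323]);r=np.linalg.norm(w-c0,axis=1);w=w[(r>66)]
s=least_squares(lambda v:np.linalg.norm(w-v,axis=1)-72.5,c0,loss="cauchy").x
print("ring c",s,len(w))
b=ray(f,u([[276,200],[277,384]]),117);print("bar",b.round(1),b.mean(0))
l=ray(f,u([[141,268],[414,268],[278,397],[278,146]]),82);print("lid",l.round(1),l[:2].mean(0),l[2:].mean(0))
E
```

```text
[[ 483.8 -257.8]
 [ 482.2 -251.7]
 [ 486.6 -269. ]
 [ 428.7 -325.6]
 [ 565.  -290.7]
 [ 436.8 -286.1]
 [ 539.5 -259.8]] gap 11.50906141629478
ring c [ 500.74719326 -324.47627331] 1264
bar [[ 491.2 -286.9  117. ]
 [ 508.8 -354.8  117. ]] [ 500.03667797 -320.85549388  117.        ]
lid [[ 445.6 -333.1   82. ]
 [ 554.2 -305.3   82. ]
 [ 514.3 -375.1   82. ]
 [ 488.  -271.8   82. ]] [ 499.90584291 -319.21094723   82.        ] [ 501.14200086 -323.41941401   82.        ]
```

Emit:
apply_moves([
  [[85, 2, 8, 0, -0.045], [85, 5, 20, 0, -0.045], [85, 8, 32, 0, -0.045], [85, 10, 40, 0, -0.045], [85, 10, 44, 0, -0.045], [85, 10, 44, 0, -0.045], [85, 10, 44, 0, -0.045], [85, 10, 44, 0, -0.045], [85, 10, 44, 0, -0.045], [85, 10, 42, 0, -0.045]],
])

```text
t: 13.35
ee_pos: [585.9, 41.3, 404.4]
eef_rot: [-2.431, -1.988, 0.002]
wrist_force: [0.3, -0.1, 0.8]
grip_width: 84.9
grasp_force: 0.0
```

Emit:
apply_moves([
  [[85, 10, 36, 0, 0], [85, 6, 26, 0, 0], [85, 3, 14, 0, 0], [85, 1, 6, 0, 0], [85, 0, 0, -5, 0], [85, 0, 0, -15, 0], [85, 0, 0, -20, 0], [85, 0, 0, -20, 0], [85, 0, 0, -8, 0], [85, 0, 0, 0, 0]],
])

```text
t: 14.35
ee_pos: [605.6, 120.0, 336.3]
eef_rot: [-2.431, -1.988, 0.004]
wrist_force: [0.1, -0.4, 0.5]
grip_width: 84.9
grasp_force: 0.0
```

Emit:
apply_moves([
  [[85, 0, 0, -12, 0], [85, 0, 0, -22, 0], [85, 0, 1, -24, 0], [60, 0, 0, -12, 0], [40, 0, 0, -3, 0], [10, 0, 0, 0, 0], [10, 0, 0, 0, 0], [10, 0, 0, 0, 0], [10, 0, 0, 0, 0], [10, 0, 0, 0, 0]],
])

```text
t: 15.35
ee_pos: [606.7, 122.4, 266.0]
eef_rot: [2.429, 1.99, 0.003]
wrist_force: [-0.3, -0.5, 5.4]
grip_width: 14.9
grasp_force: 59.9
```

```bash
python3 -c "
from h import *
wrist('w4')"
```

```text
15.35 [606.7 122.4 266. ] yaw_y -11.34 q [ 0.08  0.57 -0.19  0.81 -0.    1.85]
```

Emit:
apply_moves([
  [[10, -4, 2, 0, 0.005], [10, -10, 5, 0, 0.005], [10, -16, 9, 0, 0], [10, -18, 13, 0, 0], [10, -16, 18, 0, 0], [10, -13, 22, 0, 0], [10, -10, 24, 0, 0], [10, -6, 24, 0, 0], [10, -4, 18, 0, 0], [10, -1, 12, 0, 0]],
])

```text
t: 16.4
ee_pos: [507.6, 270.1, 266.0]
eef_rot: [2.417, 2.002, 0.0]
wrist_force: [0.0, -5.0, 10.0]
grip_width: 14.8
grasp_force: 60.5
```

Emit:
apply_moves([
  [[10, 0, 7, 0, 0], [10, 0, 3, 0, 0], [10, 0, 0, 0, 0], [10, 0, 0, 0, 0], [40, 0, 0, 0, 0], [85, 0, 0, 0, 0], [85, 0, 0, 0, 0], [85, 0, 0, 0, 0], [85, 0, 0, 10, 0], [85, 0, 0, 25, 0]],
])

```text
t: 17.4
ee_pos: [507.2, 278.9, 298.4]
eef_rot: [-2.419, -2.002, 0.007]
wrist_force: [0.6, 0.8, 0.1]
grip_width: 84.5
grasp_force: 0.0
```

Emit:
apply_moves([
  [[85, 0, 0, 35, 0], [85, 0, 0, 35, 0], [85, 0, 0, 28, 0], [85, 0, 0, 5, 0], [85, 0, 0, 0, 0]],
])

```text
t: 17.9
ee_pos: [508.4, 279.4, 404.1]
eef_rot: [2.42, 2.003, 0.004]
wrist_force: [0.0, -0.2, 0.2]
grip_width: 85.4
grasp_force: 0.0
```

```bash
python3 -c "
from h import *
f=wrist('w5');cv2.imwrite('pics/w5c.png',cv2.resize(f['img'][80:320,180:460],None,fx=2,fy=2))"
```

```text
17.9 [508.4 279.4 404.1] yaw_y -10.77 q [ 0.38  0.38 -0.11  1.07  0.    2.13]
```

View pics/w5c.png

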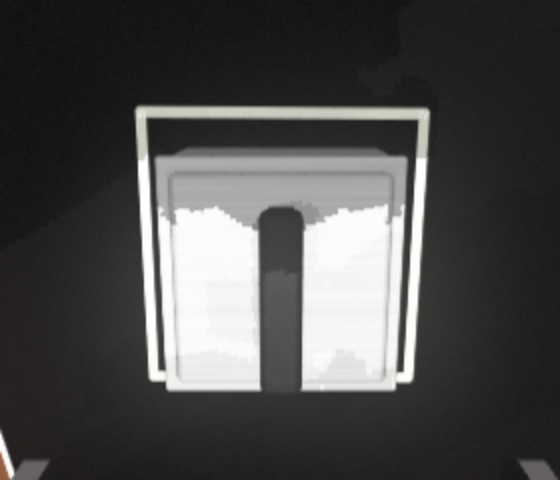

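The square pot stands parallel and centred inside its outline. The back gap, crop rows 119 to 147, is about 13 mm, which is half the play. Last, I check that the other things have not moved, using the top view.

```bash
python3 - <<'E'
from h import *
from bench import imaging
f=imaging.grab_frame("top");a=f["img"];b=pickle.load(open("top0.pkl","rb"))["img"]
for n,(x,y) in dict(jar=(178,152),oval=(275,180),mill=(354,147),brown=(530,278)).items():
    A=a[y-25:y+25,x-25:x+25];B=b[y-17:y+17,x-17:x+17]
    r=cv2.matchTemplate(A,B,cv2.TM_CCOEFF_NORMED);_,v,_,l=cv2.minMaxLoc(r);print(n,round(v,3),np.array(l)-8)
cv2.imwrite("pics/top9.png",a)
E
```

```text
jar 1.0 [0 0]
oval 0.999 [0 0]
mill 0.999 [0 0]
brown 0.855 [-1 -4]
```

View pics/top9.png

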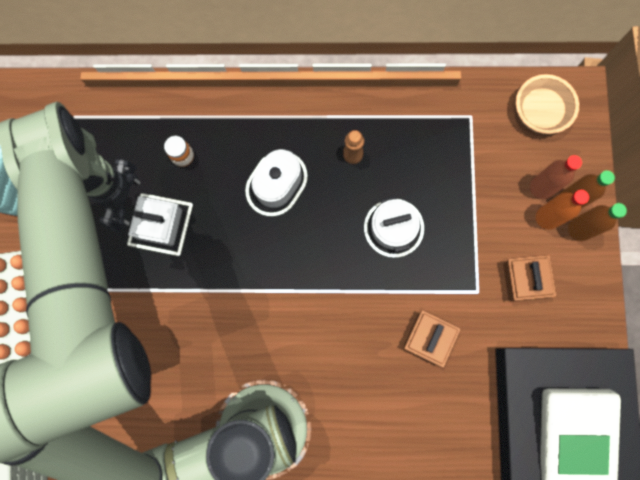

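The top view shows the square pot in the square mark at (158,222) and the round pot in the ring at (396,224). The jar, oval pot and mill have not shifted. The brown pot's poorer match comes from the arm covering part of it in the first picture.

```bash
python3 -c "
from bench import job
print(job.job_done())"
```

```text
the job is handed in; nothing more can be done
None
```

The swap is done and handed in at about 18 s: each pot stands inside its own outline, the square one parallel to its sides, and the oval pot, pepper mill and honey jar have not moved.

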